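# Free the sprung battery cap of a data logger and stand it in the tray

## Robot

A 6-joint arm with a two-finger parallel gripper is mounted at the origin on a cart in front of the work surface, level with it; the furniture and walls round the work are solid. World frame = base frame: x ahead of the robot, y to its left, z up, the work surface at z = 0. Lengths are in m, angles in rad, forces in N, time in s.
With the tool pointing down it reaches from about 0.3 to 0.875 m from the base axis. Payload 6.4 kg.
Tool frame: the origin (TCP) lies at the very end of the fingers, on their centre line; the grasp point (between the pads) lies 19 mm behind it; z points along the fingers, y is the line along which they close (so a half turn about z gives the same grasp; the last joint's range is limited). The gripper opens to 85 mm and grips with 20 to 120 N. Pads are 22 mm wide; open, the fingers measure 114 mm over their backs; the gripper's body (76 mm by 85 mm) begins 54 mm behind the grasp point. The pads swing forward as they close: fully open they stand 13 mm farther back than shut.
Start: joints at [-1.518, 0.181, 1.607, -0, 1.354, -0.206], TCP at [0.147, -0.556, 0.231] pointing down, gripper open.
Joint ranges: [-2.99, 2.99], [-0.89, 2.07], [0.3, 2.58], [-1.14, 4.28], [0, 2.63], [-3.12, 3.12]. Speed limits (rad/s): [2.57, 2.57, 3.01, 3.14, 3.14, 3.14].

## Interface

Orientations are given as a unit quaternion [w, x, y, z].
In Python, from bench import ctrl, camera, calibration, order, outline_of gives the robot as it stands.
- The arm moves only by the tool move_arm, never from a script. Its argument "series" is a list that holds one entry, the list of rows, each a list of 5 numbers: the opening, from 0 (shut) to 1 (fully open), then the shift along the tool's x, y, z in mm, then the turn about the tool's z in rad. A call has exactly 10 rows; each row is the pose to reach, as a shift and turn from the pose commanded when the call began, along the tool's axes at that moment; what a row does not reach only later rows make up. A row lasts 1/12 s, in which the tool goes at most 41.7 mm and 7.16 degrees, less where a joint would pass 70% of its speed; a pose out of reach is approached as far as the arm can. A call with a gripper value outside its range is refused whole. The fingers move at their own pace and stop on an object; the grip force is fixed at half the most. Time passes only in rows, so rows that repeat a pose let the fingers close, or fill a call up. It gives the time, the measured TCP pose, the force, the opening and the grip force at its end, in the units of the state.
- ctrl.get_obs(): the state, without advancing time (a new reading comes with each control period).
- camera(name): name is "scene" or "top"; returns (picture, depth): 420x560x3 uint8, blue, green, red; 420x560 float32, m along the optical axis (not along the pixel's ray), 0 where there is no reading.
- calibration(name): a dict with "intrinsics" (3x3 intrinsics, pixels), "k1" (the pictures are not rectified: a ray, as slopes to the right and down, at radius r is drawn at 1 + k1 r^2 times it, then the intrinsics apply), "rvec" (rotation vector, rad) and "tvec" (3), from world to camera coordinates, as OpenCV has them. Camera axes: x right, y down, z forward; pixel columns grow to the right and rows downward; lengths in m; the calibration is good to about 2 mm. A picture is of the moment at which its call begins. calibration takes no time and is no camera call.
- order.hand_in(): hands the job in; it is judged then, once.
Trained networks look in the newest picture that a camera, given by its name, has taken for a name from the list of things; names that differ only in an ending like _2 or _b are one class to them, and where a whole thing is asked for, a point or a joint stands for the part that bears it (a point fixed in the world has none). Each returns a list of dicts, best first, with "conf" (0 to 1); they miss things now and then, are a little off and sometimes report something else, mostly with a low value. They report only what shows in the picture. A call takes as long as a camera call. They do not tell look-alikes from the thing itself.
- outline_of(target, camera): "region" (420x560 bool, what is visible of it) and "bbox" ([centre column, centre row, width, height] in pixels, round what is visible of it).
The state is a dict: "time_s": time; "q": joint angles; "dq": joint speeds; "joint_efforts": joint torques, N m; "eef_pos": TCP position; "eef_rot": TCP orientation; "wrist_force": force on the tool from outside, world axes, zero at the start; "torque": the same for the moment, N m; "opening": opening from 0.0 (shut) to 1.0 (fully open); "grasp_force": force on a finger pad.
Only numpy, scipy, OpenCV 4.12 (cv2) and the standard library are available. Lean on these libraries where they do the work, as an engineer would, in place of code of your own. Each camera call takes 0.05 s, during which the arm holds its last target. There are 200 camera calls.

## Task

The batteries of the flat grey data logger are to be changed: press its round black battery cap down against the spring to the level where its catch lets it turn (by feel, a little above the bottom of its travel), twist it anticlockwise (seen from above) until it is free, then lift it out and stand it upright in the empty square tray. Be gentle: never force the cap against its bottom, its catch or its stops, nor pull at it while it is still caught. Leave the other things where they are.

Things in the scene. Friction and masses are not known exactly. Their poses are not given: they have to be found in the camera images.
- cap_grip (a point): Black battery cap, 56.5 mm tall, about 60 g. Its grip bar, on top, is 38 mm long (cap's x), 12 mm thick (y), 20.5 mm high; under it is a round skirt 46 mm across, 5 mm thick. Point: on the cap's axis in the middle of the bar, 10 mm above the skirt, 46 mm above the foot; z up. At the start it is locked in the logger, bar within 0.08 rad of the logger's x, skirt's underside 16 mm above the logger's top.
- cap_foot (a point): Centre of the flat foot of the cap's plug, the cap's lowest point (axes as for the cap's grip). The plug is round, 26 mm across, and reaches 31 mm up to the skirt. Two steel lugs stick out of it along +x and -x, 40 mm over both, 7 mm wide, from 4 to 9 mm above the foot.
- logger: Flat grey data logger, a box 150 x 110 x 55 mm, fixed to the table. Origin at table level on the axis of its round battery well, which is 55 mm from one short side, 95 mm from the other and midway across; x toward the farther short side, z up.
- well (a point): Centre of the well's mouth, level with the logger's top face, axes as the logger's. A 6 mm thick ring with a 29 mm bore surrounds the mouth and holds the lugs down; two notches in it let them out. The lugs are above the ring once the cap has risen 15 mm from where it was locked.
- spring_level (a point): Where the cap's foot stands when locked, on the well's axis 15 mm below the logger's top, axes as the logger's. From below a spring pushes the foot up: about 5 N in the locked place and 0.5 N more for each mm pressed (about 12 N at most). Pressed on, the cap meets a hard bottom.
- catch_level (a point): Ring's underside, 6 mm below the logger's top. Each lug can turn anticlockwise only through a gate, D to D + 1.8 mm below the locked place; hard bottom at D + 3.6 mm, where it cannot turn. D is 2 to 11 mm, hidden, differs each time: feel it. From 0.98 rad to the end stop at 1.24 rad (bar against logger's x) the lugs are at the notches: the spring lifts the cap 3 mm and it draws straight up.
- tray: Empty open square aluminium tray, 130 x 130 mm, walls 3 mm thick and 16 mm high, floor 3 mm thick, fixed to the table. Origin at the centre of its underside, z up.
- multimeter: Red and black multimeter, 199 x 94 x 64 mm, a bystander; origin at its underside.
- tape_roll: Roll of black tape, 75 mm across, 18 mm high, a bystander; origin at its underside.
- relay: White box-shaped relay on a black foot, 29 x 23 x 36 mm, a bystander; origin at its underside.
- mug: Orange mug, 81 x 113 x 101 mm, a bystander; origin at its underside.
Mind the look-alikes: they are no part of the job. Of the things shaped like the part that bears cap_grip, the black one is meant.

How it is judged:
On the way, in this order (a step that is already met when the one before it is completed fails the run):
1. the cap, still in the well, has been twisted past the catch to its free position (at least 0.9 rad from the logger's x) (angle between the x axis of cap_grip and the x axis of well, either way round above 0.9 rad and horizontal distance between cap_grip and well below 0.006 m and z of cap_grip in the frame of well below 0.039 m), for 0.05 s.
2. the cap is lifted clear of the well (z of cap_grip in the frame of well above 0.051 m), for 0.05 s.
At the end, for the whole second after the job is handed in: The cap stands upright (within 0.15 rad) and at rest on the tray's floor, its axis within 55 mm of the tray's centre along both of the tray's sides (x of cap_grip in the frame of tray between -0.055 and 0.055 m and y of cap_grip in the frame of tray between -0.055 and 0.055 m and z of cap_grip in the frame of tray between 0.044 and 0.055 m and angle between cap_grip's own z axis and vertical below 0.15 rad and linear speed of cap below 0.02 m/s); the robot touches nothing.
It fails at once if the cap is forced in the logger: jammed against its bottom, catch or stops, or pulled while caught, with more than 32 N (contact force between cap and logger above 32 N).
It fails at once if the cap is dropped or pressed hard into the tray (over 32 N) (contact force between cap and tray above 32 N).
It fails at once if a bystander is moved by more than 30 mm (distance of any of multimeter, tape_roll, relay, mug from where it was at the start of the episode above 0.03 m).
It also fails if it takes over 48 s, if anything falls off the work surface, if the arm or the gripper's body presses on something with over 40 N, if the wrist force passes 120 N, or if a joint passes its speed limit or range.

## Working session

There is one attempt and no reset: what is moved stays moved. The work goes in short steps, Python scripts to look and compute and a tool call to move; the robot and the scene stay as the last step left them, time stands still between calls to the robot, and variables do not carry over. Pictures are saved under pics/ and viewed, at most 10 in all, crops included, and the job is handed in when it is done.

Besides the shell and the picture viewer there is one more tool, called after "Emit:" as name(argument=value, ...) on one line, values as JSON. move_arm: Moves the arm, as the interface text tells. Its arguments: {"type":"object","properties":{"series":{"type":"array","items":{"type":"array","items":{"type":"array","items":{"type":"number"}}}}},"required":["series"]}

```bash
mkdir -p pics; ls
cat > h.py <<'E'
import numpy as np, cv2
from bench import ctrl, camera, calibration, order, outline_of
def cal(n):
    c=calibration(n); R=cv2.Rodrigues(np.array(c["rvec"],float))[0]
    return np.array(c["intrinsics"],float),float(c["k1"]),R,np.array(c["tvec"],float).ravel()
def pts(n,depth,mask=None):
    """world points of pixels (HxWx3)"""
    K,k1,R,t=cal(n); v,u=np.mgrid[:depth.shape[0],:depth.shape[1]]
    x=cv2.undistortPoints(np.stack([u,v],-1).reshape(-1,1,2).astype(float),K,np.array([k1,0,0,0,0])).reshape(depth.shape+(2,))
    c=np.dstack([x*depth[...,None],depth]); w=(c-t)@R
    w[depth==0]=np.nan
    return w
def proj(n,P):
    K,k1,R,t=cal(n)
    return cv2.projectPoints(np.array(P,float).reshape(-1,1,3),cv2.Rodrigues(R)[0],t,K,np.array([k1,0,0,0,0]))[0].reshape(-1,2)
E
python3 - <<'E'
from h import *
for n in("scene","top"):
    p,d=camera(n); cv2.imwrite(f"pics/{n}0.png",p); np.save(n+"_d.npy",d); np.save(n+"_p.npy",p); w=pts(n,d)
    for t in("cap_grip","logger","tray"):
        for o in outline_of(t,n):
            m=o["region"]; q=w[m]; q=q[~np.isnan(q[:,0])]
            print(n,t,round(o["conf"],2),np.round(o["bbox"]),np.round(np.median(q,0),3) if len(q) else 0, np.round(np.percentile(q[:,2],98),3) if len(q) else 0)
print({k:np.round(v,3) for k,v in ctrl.get_obs().items()})
E
```

```text
pics
scene cap_grip 0.66 [322. 178.  14.  13.] [ 0.513 -0.163  0.077] 0.098
scene cap_grip 0.57 [359. 198.  18.  19.] [ 0.383 -0.191  0.036] 0.057
scene cap_grip 0.51 [296. 208.  13.  15.] [ 0.518 -0.023  0.036] 0.057
scene logger 0.88 [315. 188.  54.  35.] [ 0.522 -0.13   0.052] 0.058
scene logger 0.53 [242. 301.  85.  52.] [0.439 0.364 0.04 ] 0.059
scene tray 0.95 [286. 246.  57.  40.] [0.469 0.108 0.003] 0.016
top cap_grip 0.86 [359. 218.  21.  20.] [ 0.516 -0.168  0.077] 0.099
top cap_grip 0.8 [373. 270.  16.  16.] [ 0.389 -0.199  0.037] 0.058
top cap_grip 0.62 [220. 297.  32.  29.] [0.335 0.175 0.017] 0.021
top cap_grip 0.51 [301. 217.  17.  23.] [ 0.522 -0.029  0.037] 0.059
top logger 0.71 [355. 212.  67.  77.] [ 0.541 -0.154  0.055] 0.059
top logger 0.38 [247. 241.  56.  59.] [0.472 0.11  0.003] 0.016
top tray 0.72 [246. 239.  56.  60.] [0.472 0.11  0.003] 0.016
{'time_s': np.float64(0.4), 'q': array([-1.518,  0.181,  1.607,  0.   ,  1.354, -0.206]), 'dq': array([-0.001, -0.001, -0.002, -0.001,  0.   ,  0.001]), 'joint_efforts': array([ 0.0000e+00, -4.4431e+01, -3.5117e+01, -0.0000e+00,  3.0000e-03,
       -0.0000e+00]), 'eef_pos': array([ 0.147, -0.556,  0.231]), 'eef_rot': array([-0.   ,  0.992,  0.129,  0.   ]), 'wrist_force': array([-0.72 ,  1.014, -0.331]), 'torque': array([ 0.027,  0.002, -0.024]), 'grasp_force': np.float64(0.0), 'opening': np.float64(0.998)}
```

Run:
```python
from h import *
p=np.load("top_p.npy"); d=np.load("top_d.npy"); w=pts("top",d)
cv2.imwrite("pics/crop.png",cv2.resize(p[160:330,200:420],None,fx=3.5,fy=3.5,interpolation=cv2.INTER_CUBIC))
# logger top face
m=(np.abs(w[...,2]-.056)<.005)&(np.abs(w[...,0]-.53)<.14)&(np.abs(w[...,1]+.155)<.1)
n,l,s,c=cv2.connectedComponentsWithStats(m.astype(np.uint8)); k=1+np.argmax(s[1:,4]); P=w[l==k]
r=cv2.minAreaRect(P[:,:2].astype(np.float32)*1000); print("logger",r,cv2.boxPoints(r).tolist(),P[:,2].mean())
# bar top
m=(w[...,2]>.085)&(np.hypot(w[...,0]-.515,w[...,1]+.168)<.04); B=w[m]
print("bar",cv2.minAreaRect(B[:,:2].astype(np.float32)*1000),B.mean(0),len(B),np.percentile(B[:,2],[10,50,90]))
m=(w[...,2]>.065)&(w[...,2]<.083)&(np.hypot(w[...,0]-.515,w[...,1]+.168)<.04); B=w[m]
print("skirt",cv2.minEnclosingCircle(B[:,:2].astype(np.float32)*1000),len(B),np.median(B[:,2]))
# tray
m=(w[...,2]<.022)&(w[...,2]>.009)&(np.abs(w[...,0]-.47)<.1)&(np.abs(w[...,1]-.11)<.1); T=w[m]
print("tray",cv2.minAreaRect(T[:,:2].astype(np.float32)*1000))
```

```text
logger ((535.1113891601562, -164.10739135742188), (150.5188751220703, 111.1895980834961), 21.43532943725586) [[444.7404479980469, -139.86166381835938], [485.3747253417969, -243.3603515625], [625.4822998046875, -188.35311889648438], [584.8480224609375, -84.85443115234375]] 0.055049886259693995
bar ((516.0484008789062, -170.70361328125), (37.464561462402344, 12.83790111541748), 20.970285415649414) [ 0.51563668 -0.17027429  0.09475022] 95 [0.08939973 0.09542318 0.09832055]
skirt ((516.0814819335938, -171.21298217773438), 23.60478973388672) 191 0.07597799146908041
tray ((458.6556396484375, 118.34490203857422), (154.0902862548828, 152.6115264892578), 9.916117668151855)
```

View pics/crop.png

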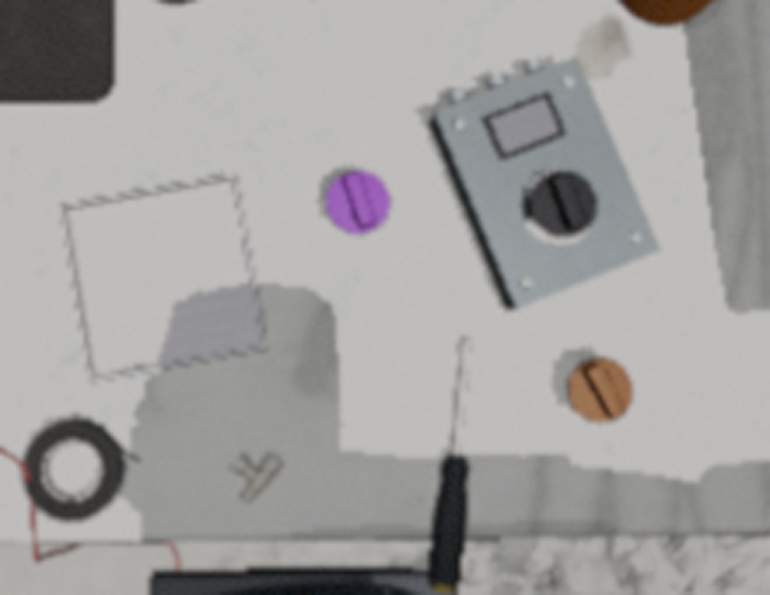

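View pics/scene0.png

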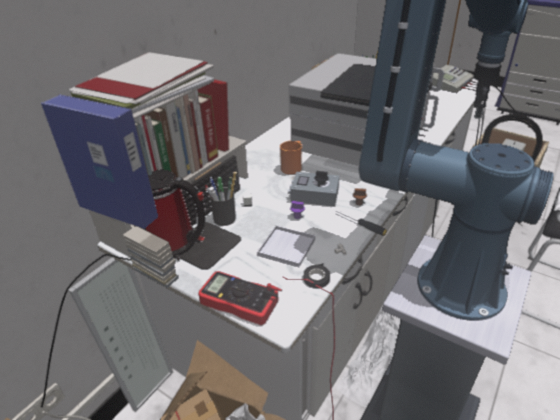

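Candidates in top: black (359,218) on the logger, copper (373,270), and purple (301,217). The crop shows that the black one sits in the grey logger's well, so it is the one meant.

```bash
cat >> h.py <<'E'
from scipy.spatial.transform import Rotation as Ro
def shift(target,yaw):
    o=ctrl.get_obs(); q=o["eef_rot"]; R=Ro.from_quat([q[1],q[2],q[3],q[0]]).as_matrix()
    y=np.arctan2(R[1,0],R[0,0]); s=R.T@(np.array(target)-o["eef_pos"])*1000
    print("shift mm",np.round(s,1),"turn",round(-(yaw-y),3),"yaw",round(y,3),"tilt",np.round(R[:,2],4),o["eef_pos"],o["time_s"])
E
python3 - <<'E'
from h import *
shift([.516,-.171,.130],.370)
w=pts("top",np.load("top_d.npy")); ws=pts("scene",np.load("scene_d.npy"))
for W in(w,ws):
  for a in np.linspace(0,1,9):
    c=np.array([.147,-.556])*(1-a)+np.array([.516,-.171])*a
    m=np.hypot(W[...,0]-c[0],W[...,1]-c[1])<.08
    print(np.round(c,2),np.round(np.nanmax(W[m][:,2]),3) if m.any() else None,end=";")
  print()
# tray by corners on plane z=.016
K,k1,R,t=cal("top"); px=np.array([[65,207],[233,178],[265,350],[95,378]],float)/3.5+[200,160]
x=cv2.undistortPoints(px.reshape(-1,1,2),K,np.array([k1,0,0,0,0])).reshape(-1,2)
dr=np.c_[x,np.ones(4)]@R; C=-t@R; X=C+dr*((.016-C[2])/dr[:,2])[:,None]; print(X.round(3),X.mean(0))
E
```

```text
shift mm [ 455.  -277.6  101.3] turn -0.111 yaw 0.259 tilt [ 0.e+00  2.e-04 -1.e+00] [ 0.14716544 -0.55580579  0.23118027] 0.4
[ 0.15 -0.56] 0.259;[ 0.19 -0.51] 0.259;[ 0.24 -0.46] 0.005;[ 0.29 -0.41] 0.27;[ 0.33 -0.36] 0.302;[ 0.38 -0.32] 0.302;[ 0.42 -0.27] 0.301;[ 0.47 -0.22] 0.1;[ 0.52 -0.17] 0.1;
[ 0.15 -0.56] 0.595;[ 0.19 -0.51] 0.531;[ 0.24 -0.46] 0.541;[ 0.29 -0.41] 0.001;[ 0.33 -0.36] 0.005;[ 0.38 -0.32] 0.301;[ 0.42 -0.27] 0.301;[ 0.47 -0.22] 0.099;[ 0.52 -0.17] 0.099;
[[0.523 0.179 0.016]
 [0.543 0.057 0.016]
 [0.418 0.034 0.016]
 [0.399 0.156 0.016]] [0.47076229 0.10646902 0.016     ]
```

Run:
```python
from h import *
W=np.concatenate([pts(n,np.load(n+"_d.npy")).reshape(-1,3) for n in("top","scene")])
print("y cols",[round(-.6+.05*j,2) for j in range(14)])
for x in np.arange(.1,1.0,.05):
  r=[]
  for j in range(14):
    m=(abs(W[:,0]-x)<.025)&(abs(W[:,1]-(-.6+.05*j))<.025); r.append(int(1000*np.nanmax(W[m,2])) if m.any() else -999)
  print(round(x,2),r)
```

```text
y cols [-0.6, -0.55, -0.5, -0.45, -0.4, -0.35, -0.3, -0.25, -0.2, -0.15, -0.1, -0.05, 0.0, 0.05]
0.1 [543, 594, 602, 609, 618, 607, 622, 633, 651, 653, 2, 112, 374, 371]
0.15 [337, 495, 505, -663, -634, 570, 597, 622, 642, 650, 3, 4, 377, 373]
0.2 [469, 496, 510, 531, 555, 577, 600, 628, 639, -641, 654, 664, 669, 597]
0.25 [18, -999, -999, -999, -660, -655, -634, -641, -650, -681, 29, 17, 683, 669]
0.3 [97, 96, 48, 5, 261, 4, 4, 4, 5, 4, 760, 755, 741, 608]
0.35 [100, 99, 275, 277, 277, 277, 5, 6, 58, 4, 26, 6, 11, 16]
0.4 [-999, -999, 300, 302, 303, 301, 4, 5, 59, 33, 17, 4, 4, 17]
0.45 [-999, -999, 301, 303, 303, 301, 5, 6, 57, 61, 48, 4, 5, 18]
0.5 [-999, 297, 301, 302, 302, 302, 4, 58, 100, 100, 58, 60, 57, 21]
0.55 [299, 299, 303, 302, 302, 302, 299, 54, 78, 99, 61, 60, 58, 18]
0.6 [298, 299, 302, 304, 302, 302, 301, 5, 59, 60, 59, 4, 4, 5]
0.65 [298, 298, 302, 301, 299, 183, 103, 105, 102, 35, 5, 5, 10, 171]
0.7 [278, 280, 280, 280, 281, 231, 103, 103, 101, 4, 4, 6, 41, 170]
0.75 [278, 280, 281, 281, 281, 279, 104, 103, 6, 5, 5, 131, 460, 479]
0.8 [275, 279, 279, 280, 277, 5, 4, 4, 4, 153, 377, 380, 470, 480]
0.85 [-999, 0, 4, 4, 6, 5, 5, 6, 6, 157, 378, 380, 356, 478]
0.9 [4, 5, 6, 6, 7, 5, 5, 5, 5, 155, 377, 378, 353, 478]
0.95 [511, 519, 528, 536, 545, 553, 560, 569, 577, 585, 594, 602, 610, 619]
```

View pics/top0.png

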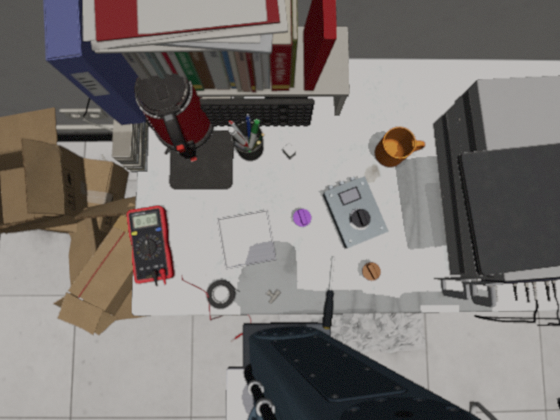

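The top view confirms it: black cap at (359,218) in the logger, with a 0.30 m high cabinet to the right between the arm and the logger. I go over the cabinet.

Emit:
move_arm(series=[[[0.5, 0, 0, -40, 0], [0.5, 0, 0, -80, 0], [0.5, 0, 0, -120, 0], [0.5, 0, 0, -160, 0], [0.5, 0, 0, -195, 0], [0.5, 32, -20, -195, 0], [0.5, 66, -40, -195, 0], [0.5, 100, -61, -195, 0], [0.5, 134, -82, -195, 0], [0.5, 168, -102, -195, 0]]])

```text
time_s: 1.23
eef_pos: [0.2843, -0.4127, 0.4265]
eef_rot: [0.0, 0.992, 0.129, 0.0]
wrist_force: [-0.2, -0.1, -0.0]
opening: 0.503
grasp_force: 0.0
```

```bash
python3 -c "
from h import *
shift([.516,-.171,.42],.370)"
```

```text
shift mm [ 285.8 -174.6    6.4] turn -0.112 yaw 0.258 tilt [ 3.e-04 -5.e-04 -1.e+00] [ 0.28428142 -0.41272975  0.4264826 ] 1.2333
```

Emit:
move_arm(series=[[[0.5, 34, -21, 0, 0], [0.5, 68, -42, 0, 0], [0.5, 102, -63, 0, 0], [0.5, 136, -83, 0, 0], [0.5, 170, -104, 0, -0.02], [0.5, 204, -125, 0, -0.05], [0.5, 238, -145, 0, -0.08], [0.5, 270, -165, 0, -0.11], [0.5, 286, -174.5, 0, -0.112], [0.5, 286, -174.5, 0, -0.112]]])

```text
time_s: 2.07
eef_pos: [0.5173, -0.1691, 0.426]
eef_rot: [-0.001, 0.982, 0.187, 0.0]
wrist_force: [-0.2, -0.4, -0.8]
opening: 0.501
grasp_force: 0.0
```

```bash
python3 -c "
from h import *
shift([.516,-.171,.125],.370)"
```

```text
shift mm [ -2.1   1.6 301. ] turn 0.006 yaw 0.376 tilt [ 4.0e-04  1.3e-03 -1.0e+00] [ 0.51727957 -0.16909929  0.42600652] 2.0667
```

Emit:
move_arm(series=[[[0.5, -0.8, 0.6, 40, 0.003], [0.5, -0.8, 0.6, 80, 0.003], [0.5, -0.8, 0.6, 120, 0.003], [0.5, -0.8, 0.6, 160, 0.003], [0.5, -0.8, 0.6, 200, 0.003], [0.5, -0.8, 0.6, 235, 0.003], [0.5, -0.8, 0.6, 265, 0.003], [0.5, -0.8, 0.6, 290, 0.003], [0.5, -0.8, 0.6, 300, 0.003], [0.5, -0.8, 0.6, 300, 0.003]]])

```text
time_s: 2.9
eef_pos: [0.5127, -0.1728, 0.1237]
eef_rot: [-0.002, 0.983, 0.182, -0.002]
wrist_force: [0.4, -1.2, -0.4]
opening: 0.501
grasp_force: 0.0
```

Run:
```python
from h import *
shift([.516,-.171,.079],.370)
p,d=camera("top"); pt=proj("top",[[.516,-.171,.097]])[0].astype(int); print(pt)
c=p[pt[1]-45:pt[1]+45,pt[0]-60:pt[0]+60]; cv2.imwrite("pics/t1.png",cv2.resize(c,None,fx=6,fy=6,interpolation=cv2.INTER_CUBIC))
```

```text
shift mm [ 3.9 -0.3 44.7] turn -0.003 yaw 0.367 tilt [-0.0048  0.0026 -1.    ] [ 0.51266672 -0.17283376  0.12371436] 2.9
[362 216]
```

View pics/t1.png

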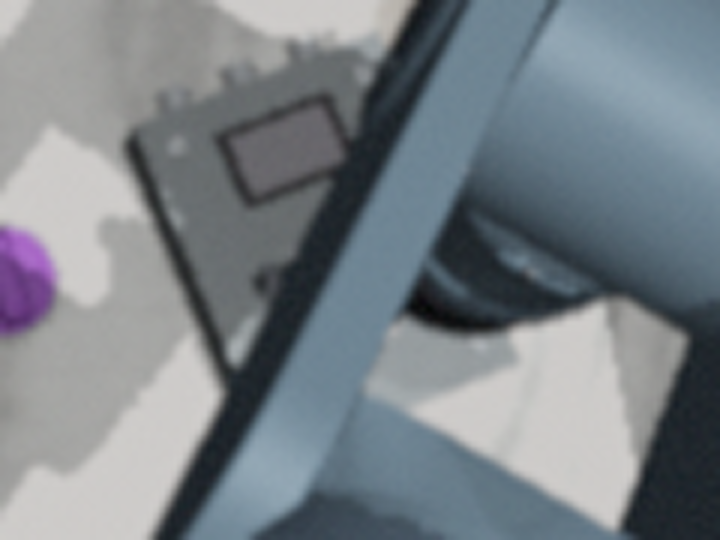

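The arm hides the cap at (362,216). I descend and settle, with the fingers open, before closing.

Emit:
move_arm(series=[[[0.5, 0, 0, 0, 0], [0.5, 0, 0, 8, 0], [0.5, 0, 0, 16, 0], [0.5, 0, 0, 24, 0], [0.5, 0, 0, 32, 0], [0.5, 0, 0, 38, 0], [0.5, 0, 0, 42, 0], [0.5, 0, 0, 44, 0], [0.5, 0, 0, 44, 0], [0.5, 0, 0, 44, 0]]])

```text
time_s: 3.78
eef_pos: [0.5148, -0.1732, 0.0823]
eef_rot: [-0.0, 0.983, 0.183, -0.0]
wrist_force: [0.5, 0.6, 0.1]
opening: 0.502
grasp_force: 0.0
```

Run:
```python
from h import *
shift([.516,-.171,.079],.370); o=ctrl.get_obs(); print(o["wrist_force"],o["torque"])
```

```text
shift mm [ 1.9 -1.7  3.3] turn -0.002 yaw 0.368 tilt [-0.  0. -1.] [ 0.51482909 -0.17324039  0.08228352] 3.7833
[0.50103484 0.64579499 0.12903191] [-0.00181363  0.01603818  0.02049067]
```

Emit:
move_arm(series=[[[0.5, 1.9, -1.7, 1.5, 0], [0.5, 1.9, -1.7, 3, 0], [0.5, 1.9, -1.7, 3, 0], [0.3, 1.9, -1.7, 3, 0], [0.2, 1.9, -1.7, 3, 0], [0.1, 1.9, -1.7, 3, 0], [0, 1.9, -1.7, 3, 0], [0, 1.9, -1.7, 3, 0], [0, 1.9, -1.7, 3, 0], [0, 1.9, -1.7, 3, 0]]])

```text
time_s: 4.62
eef_pos: [0.5161, -0.171, 0.0796]
eef_rot: [0.0, 0.983, 0.183, 0.0]
wrist_force: [-1.0, 0.2, 2.7]
opening: 0.123
grasp_force: 60.0
```

Run:
```python
from h import *
shift([.516,-.171,.079],.370); o=ctrl.get_obs(); print(o["wrist_force"],o["torque"],o["opening"])
```

```text
shift mm [-0.1 -0.   0.6] turn -0.002 yaw 0.368 tilt [ 3.e-04 -2.e-04 -1.e+00] [ 0.51606355 -0.17102056  0.07956373] 4.6167
[-0.95181766  0.20762871  2.71625018] [0.11435176 0.13712872 0.05234283] 0.12268089810518307
```

Gripped and well centred. I press to 4.5 mm.

Emit:
move_arm(series=[[[0, 0, 0, 0.7, 0], [0, 0, 0, 1.4, 0], [0, 0, 0, 2.1, 0], [0, 0, 0, 2.8, 0], [0, 0, 0, 3.5, 0], [0, 0, 0, 4, 0], [0, 0, 0, 4.5, 0], [0, 0, 0, 4.5, 0], [0, 0, 0, 4.5, 0], [0, 0, 0, 4.5, 0]]])

```text
time_s: 5.45
eef_pos: [0.5161, -0.1711, 0.0751]
eef_rot: [0.0, 0.983, 0.183, 0.0]
wrist_force: [-2.5, 0.4, 6.7]
opening: 0.125
grasp_force: 60.5
```

Emit:
move_arm(series=[[[0, 0, 0, 0.2, 0], [0, 0, 0, 0.4, 0], [0, 0, 0, 0.6, 0], [0, 0, 0, 0.8, 0], [0, 0, 0, 0.8, 0], [0, 0, 0, 0.8, 0], [0, 0, 0, 0.8, 0], [0, 0, 0, 0.8, 0], [0, 0, 0, 0.8, 0], [0, 0, 0, 0.8, 0]]])

```text
time_s: 6.28
eef_pos: [0.5162, -0.1711, 0.0744]
eef_rot: [0.0, 0.983, 0.183, 0.0]
wrist_force: [-3.2, 1.9, 7.8]
opening: 0.124
grasp_force: 60.5
```

Emit:
move_arm(series=[[[0, 0, 0, 0.2, 0], [0, 0, 0, 0.4, 0], [0, 0, 0, 0.6, 0], [0, 0, 0, 0.8, 0], [0, 0, 0, 0.8, 0], [0, 0, 0, 0.8, 0], [0, 0, 0, 0.8, 0], [0, 0, 0, 0.8, 0], [0, 0, 0, 0.8, 0], [0, 0, 0, 0.8, 0]]])

```text
time_s: 7.12
eef_pos: [0.5162, -0.1711, 0.0736]
eef_rot: [0.0, 0.983, 0.183, 0.0]
wrist_force: [-2.0, 0.5, 7.4]
opening: 0.121
grasp_force: 60.6
```

Emit:
move_arm(series=[[[0, 0, 0, 0.2, 0], [0, 0, 0, 0.4, 0], [0, 0, 0, 0.6, 0], [0, 0, 0, 0.8, 0], [0, 0, 0, 0.8, 0], [0, 0, 0, 0.8, 0], [0, 0, 0, 0.8, 0], [0, 0, 0, 0.8, 0], [0, 0, 0, 0.8, 0], [0, 0, 0, 0.8, 0]]])

```text
time_s: 7.95
eef_pos: [0.5162, -0.1711, 0.0731]
eef_rot: [0.0, 0.983, 0.183, 0.0]
wrist_force: [-3.2, 0.9, 8.7]
opening: 0.125
grasp_force: 60.9
```

Emit:
move_arm(series=[[[0, 0, 0, 0.2, 0], [0, 0, 0, 0.4, 0], [0, 0, 0, 0.5, 0], [0, 0, 0, 0.5, 0], [0, 0, 0, 0.5, 0], [0, 0, 0, 0.5, 0], [0, 0, 0, 0.5, 0], [0, 0, 0, 0.5, 0], [0, 0, 0, 0.5, 0], [0, 0, 0, 0.5, 0]]])

```text
time_s: 8.78
eef_pos: [0.5163, -0.1711, 0.073]
eef_rot: [0.0, 0.983, 0.183, 0.0]
wrist_force: [-3.1, 1.6, 13.1]
opening: 0.124
grasp_force: 61.3
```

Bottom felt at z≈0.0731. I back off to z≈0.0758, the middle of the gate.

Emit:
move_arm(series=[[[0, 0, 0, -0.5, 0], [0, 0, 0, -1, 0], [0, 0, 0, -2, 0], [0, 0, 0, -3, 0], [0, 0, 0, -3.5, 0], [0, 0, 0, -3.5, 0], [0, 0, 0, -3.5, 0], [0, 0, 0, -3.5, 0], [0, 0, 0, -3.5, 0], [0, 0, 0, -3.5, 0]]])

```text
time_s: 9.62
eef_pos: [0.5161, -0.1711, 0.0757]
eef_rot: [0.0, 0.983, 0.183, 0.0]
wrist_force: [-1.6, 0.9, 6.1]
opening: 0.121
grasp_force: 60.5
```

Emit:
move_arm(series=[[[0, 0, 0, 0, -0.02], [0, 0, 0, 0, -0.04], [0, 0, 0, 0, -0.06], [0, 0, 0, 0, -0.08], [0, 0, 0, 0, -0.1], [0, 0, 0, 0, -0.12], [0, 0, 0, 0, -0.14], [0, 0, 0, 0, -0.14], [0, 0, 0, 0, -0.14], [0, 0, 0, 0, -0.14]]])

```text
time_s: 10.45
eef_pos: [0.5164, -0.1712, 0.0758]
eef_rot: [0.0, 0.968, 0.251, 0.0]
wrist_force: [-1.2, -0.1, 5.5]
opening: 0.127
grasp_force: 60.4
```

Run:
```python
from h import *
shift([.516,-.171,.079],.370); o=ctrl.get_obs(); print(o["wrist_force"],o["torque"],o["opening"])
```

```text
shift mm [-0.2 -0.4 -3.2] turn 0.138 yaw 0.508 tilt [ 1.e-03 -5.e-04 -1.e+00] [ 0.51639281 -0.17119771  0.07584736] 10.45
[-1.2384283  -0.14183754  5.49136544] [ 0.13452467  0.1606445  -0.05484817] 0.12680496092768404
```

Emit:
move_arm(series=[[[0, 0, 0, 0, -0.025], [0, 0, 0, 0, -0.05], [0, 0, 0, 0, -0.075], [0, 0, 0, 0, -0.1], [0, 0, 0, 0, -0.125], [0, 0, 0, 0, -0.15], [0, 0, 0, 0, -0.175], [0, 0, 0, 0, -0.2], [0, 0, 0, 0, -0.2], [0, 0, 0, 0, -0.2]]])

```text
time_s: 11.28
eef_pos: [0.5166, -0.1712, 0.0759]
eef_rot: [0.001, 0.938, 0.347, 0.001]
wrist_force: [-0.9, 1.0, 7.0]
opening: 0.119
grasp_force: 60.4
```

Run:
```python
from h import *
shift([.516,-.171,.079],.370); o=ctrl.get_obs(); print(o["wrist_force"],o["torque"],o["opening"])
```

```text
shift mm [-0.3 -0.6 -3.1] turn 0.338 yaw 0.708 tilt [ 1.4e-03 -6.0e-04 -1.0e+00] [ 0.51657176 -0.17124759  0.07592294] 11.2833
[-0.90925993  1.01265651  7.02674025] [ 0.12139617  0.04136774 -0.01262766] 0.11881002094080464
```

Turning freely, so I continue.

Emit:
move_arm(series=[[[0, 0, 0, 0, -0.04], [0, 0, 0, 0, -0.08], [0, 0, 0, 0, -0.12], [0, 0, 0, 0, -0.16], [0, 0, 0, 0, -0.2], [0, 0, 0, 0, -0.24], [0, 0, 0, 0, -0.28], [0, 0, 0, 0, -0.32], [0, 0, 0, 0, -0.36], [0, 0, 0, 0, -0.38]]])

```text
time_s: 12.12
eef_pos: [0.5166, -0.1713, 0.0759]
eef_rot: [0.001, 0.855, 0.518, 0.0]
wrist_force: [-0.0, 0.8, 6.1]
opening: 0.124
grasp_force: 60.5
```

Emit:
move_arm(series=[[[0, 0, 0, 0, -0.04], [0, 0, 0, 0, -0.08], [0, 0, 0, 0, -0.12], [0, 0, 0, 0, -0.16], [0, 0, 0, 0, -0.2], [0, 0, 0, 0, -0.24], [0, 0, 0, 0, -0.28], [0, 0, 0, 0, -0.32], [0, 0, 0, 0, -0.36], [0, 0, 0, 0, -0.38]]])

```text
time_s: 12.95
eef_pos: [0.5163, -0.1712, 0.0758]
eef_rot: [0.0, 0.742, 0.671, 0.0]
wrist_force: [-0.4, 0.7, 6.6]
opening: 0.124
grasp_force: 60.5
```

Run:
```python
from h import *
shift([.516,-.171,.079],.370+1.1); o=ctrl.get_obs(); print(o["wrist_force"],o["torque"],o["opening"])
```

```text
shift mm [ 0.2 -0.3 -3.2] turn -0.0 yaw 1.47 tilt [ 7.e-04 -5.e-04 -1.e+00] [ 0.51627598 -0.17122379  0.07581987] 12.95
[-0.42384168  0.71867411  6.63019385] [ 0.13295169  0.21774097 -0.06803924] 0.12358108128445376
```

Emit:
move_arm(series=[[[0, 0, 0, -0.5, 0], [0, 0, 0, -1, 0], [0, 0, 0, -2, 0], [0, 0, 0, -3, 0], [0, 0, 0, -4, 0], [0, 0, 0, -5, 0], [0, 0, 0, -6, 0], [0, 0, 0, -7, 0], [0, 0, 0, -7, 0], [0, 0, 0, -7, 0]]])

```text
time_s: 13.78
eef_pos: [0.516, -0.171, 0.0824]
eef_rot: [0.0, 0.743, 0.67, 0.0]
wrist_force: [0.8, -0.6, 3.0]
opening: 0.122
grasp_force: 60.0
```

Emit:
move_arm(series=[[[0, 0, 0, -0.5, 0], [0, 0, 0, -1, 0], [0, 0, 0, -1.5, 0], [0, 0, 0, -2, 0], [0, 0, 0, -2.5, 0], [0, 0, 0, -3, 0], [0, 0, 0, -3.5, 0], [0, 0, 0, -4, 0], [0, 0, 0, -4, 0], [0, 0, 0, -4, 0]]])

```text
time_s: 14.62
eef_pos: [0.5159, -0.171, 0.0864]
eef_rot: [0.0, 0.743, 0.67, 0.0]
wrist_force: [0.4, 0.1, -0.7]
opening: 0.12
grasp_force: 59.5
```

Emit:
move_arm(series=[[[0, 0, 0, -3, 0], [0, 0, 0, -7, 0], [0, 0, 0, -12, 0], [0, 0, 0, -18, 0], [0, 0, 0, -25, 0], [0, 0, 0, -40, 0], [0, 0, 0, -60, 0], [0, 0, 0, -80, 0], [0, 0, 0, -95, 0], [0, 0, 0, -95, 0]]])

```text
time_s: 15.45
eef_pos: [0.5181, -0.1722, 0.1859]
eef_rot: [0.004, 0.743, 0.67, 0.001]
wrist_force: [0.4, -0.6, -0.4]
opening: 0.122
grasp_force: 59.6
```

Run:
```python
from h import *
shift([.471,.1065,.180],1.47); o=ctrl.get_obs(); print(o["wrist_force"],o["opening"])
```

```text
shift mm [272.4 -75.5   4.5] turn -0.002 yaw 1.468 tilt [ 0.0064 -0.0038 -1.    ] [ 0.5181159  -0.17217394  0.18589091] 15.45
[ 0.40003268 -0.57100351 -0.42605852] 0.12246642406346073
```

Emit:
move_arm(series=[[[0, 20, -5, 0, 0], [0, 52, -14, 0, 0], [0, 88, -24, 0, 0], [0, 124, -34, 0, 0], [0, 160, -44, 0, 0], [0, 196, -54, 0, 0], [0, 230, -64, 0, 0], [0, 256, -71, 0, 0], [0, 270, -73, 0, 0], [0, 270, -73, 0, 0]]])

```text
time_s: 16.28
eef_pos: [0.47, 0.1078, 0.1808]
eef_rot: [-0.001, 0.741, 0.671, -0.0]
wrist_force: [0.3, -0.3, -0.1]
opening: 0.126
grasp_force: 59.5
```

Run:
```python
from h import *
camera("top"); shift([.471,.1065,.044],1.47)
p,d=camera("scene"); c=p[190:290,230:350]; cv2.imwrite("pics/t2.png",cv2.resize(c,None,fx=5,fy=5,interpolation=cv2.INTER_CUBIC))
```

```text
shift mm [  0.3   0.7 136.9] turn 0.001 yaw 1.471 tilt [-7.e-04 -1.e-04 -1.e+00] [0.47040632 0.10630735 0.18086511] 16.3333
```

View pics/t2.png

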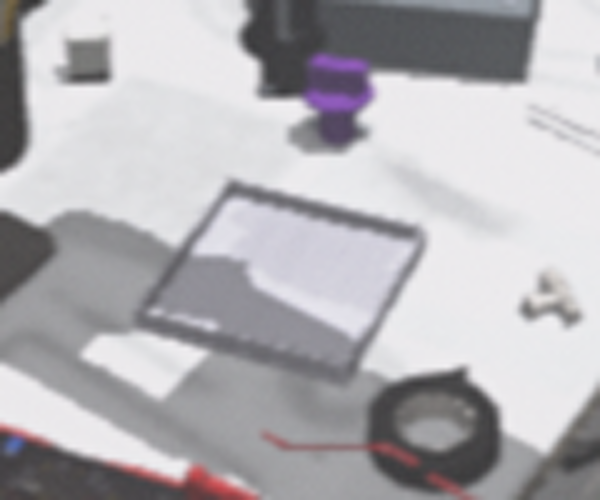

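The cap hangs in the gripper at crop (285,50), over the empty tray at (290,280). I lower it.

Emit:
move_arm(series=[[[0, 0, 0, 15, 0], [0, 0, 0, 40, 0], [0, 0, 0, 65, 0], [0, 0, 0, 90, 0], [0, 0, 0, 110, 0], [0, 0, 0, 123, 0], [0, 0, 0, 130, 0], [0, 0, 0, 134, 0], [0, 0, 0, 134, 0], [0, 0, 0, 134, 0]]])

```text
time_s: 17.22
eef_pos: [0.4718, 0.1046, 0.048]
eef_rot: [0.0, 0.743, 0.67, 0.0]
wrist_force: [0.5, 0.4, -1.3]
opening: 0.123
grasp_force: 59.5
```

Emit:
move_arm(series=[[[0, 0, 0, 0.5, 0], [0, 0, 0, 1, 0], [0, 0, 0, 1.5, 0], [0, 0, 0, 2, 0], [0, 0, 0, 2.4, 0], [0, 0, 0, 2.4, 0], [0, 0, 0, 2.4, 0], [0, 0, 0, 2.4, 0], [0, 0, 0, 2.4, 0], [0, 0, 0, 2.4, 0]]])

```text
time_s: 18.05
eef_pos: [0.4711, 0.1051, 0.045]
eef_rot: [-0.0, 0.743, 0.67, -0.0]
wrist_force: [0.2, -0.3, -0.6]
opening: 0.127
grasp_force: 59.5
```

Emit:
move_arm(series=[[[0, 0, 0, 0.3, 0], [0, 0, 0, 0.6, 0], [0, 0, 0, 0.9, 0], [0, 0, 0, 1.2, 0], [0, 0, 0, 1.5, 0], [0, 0, 0, 1.5, 0], [0, 0, 0, 1.5, 0], [0, 0, 0, 1.5, 0], [0, 0, 0, 1.5, 0], [0, 0, 0, 1.5, 0]]])

```text
time_s: 18.88
eef_pos: [0.4711, 0.1051, 0.0435]
eef_rot: [0.0, 0.743, 0.67, 0.0]
wrist_force: [0.3, 0.3, -0.5]
opening: 0.124
grasp_force: 59.5
```

Emit:
move_arm(series=[[[0, 0, 0, 0.3, 0], [0, 0, 0, 0.6, 0], [0, 0, 0, 0.6, 0], [0, 0, 0, 0.6, 0], [0, 0, 0, 0.6, 0], [0, 0, 0, 0.6, 0], [0, 0, 0, 0.6, 0], [0, 0, 0, 0.6, 0], [0, 0, 0, 0.6, 0], [0, 0, 0, 0.6, 0]]])

```text
time_s: 19.72
eef_pos: [0.4711, 0.1051, 0.0429]
eef_rot: [0.0, 0.743, 0.67, 0.0]
wrist_force: [-0.0, -0.2, -1.0]
opening: 0.124
grasp_force: 59.5
```

Emit:
move_arm(series=[[[0, 0, 0, 0.3, 0], [0, 0, 0, 0.5, 0], [0, 0, 0, 0.5, 0], [0, 0, 0, 0.5, 0], [0, 0, 0, 0.5, 0], [0, 0, 0, 0.5, 0], [0, 0, 0, 0.5, 0], [0, 0, 0, 0.5, 0], [0, 0, 0, 0.5, 0], [0, 0, 0, 0.5, 0]]])

```text
time_s: 20.55
eef_pos: [0.4711, 0.1051, 0.0425]
eef_rot: [0.0, 0.743, 0.67, 0.0]
wrist_force: [-2.5, -0.4, 4.3]
opening: 0.12
grasp_force: 60.3
```

Floor contact at 4–5 N. I release and rise.

Emit:
move_arm(series=[[[0.16, 0, 0, 0, 0], [0.2, 0, 0, 0, 0], [0.3, 0, 0, 0, 0], [0.4, 0, 0, 0, 0], [0.5, 0, 0, 0, 0], [0.5, 0, 0, 0, 0], [0.5, 0, 0, -10, 0], [0.5, 0, 0, -30, 0], [0.5, 0, 0, -60, 0], [0.5, 0, 0, -95, 0]]])

```text
time_s: 21.38
eef_pos: [0.4695, 0.1051, 0.1376]
eef_rot: [-0.001, 0.743, 0.67, -0.001]
wrist_force: [1.1, 0.6, 0.7]
opening: 0.502
grasp_force: 0.0
```

Emit:
move_arm(series=[[[0.5, 0, 0, -30, 0], [0.5, 0, 0, -65, 0], [0.5, 0, 0, -100, 0], [0.5, 0, 0, -120, 0], [0.5, 0, 0, -120, 0], [0.5, 0, 0, -120, 0], [0.5, 0, 0, -120, 0], [0.5, 0, 0, -120, 0], [0.5, 0, 0, -120, 0], [0.5, 0, 0, -120, 0]]])

```text
time_s: 22.22
eef_pos: [0.4704, 0.1051, 0.2562]
eef_rot: [-0.001, 0.743, 0.67, -0.001]
wrist_force: [0.5, 0.4, 0.1]
opening: 0.503
grasp_force: 0.0
```

Run:
```python
from h import *
p,d=camera("scene"); w=pts("scene",d); c=p[190:290,230:350]; cv2.imwrite("pics/t3.png",cv2.resize(c,None,fx=5,fy=5,interpolation=cv2.INTER_CUBIC))
for o in outline_of("cap_grip","scene"):
    q=w[o["region"]]; print(o["conf"],o["bbox"],np.nanmedian(q,0),np.nanpercentile(q[:,2],97))
```

```text
0.78 [358.0, 198.2, 15.4, 17.2] [ 0.38370367 -0.19160725  0.03591704] 0.05664726306558096
0.64 [287.2, 238.0, 20.1, 20.0] [0.46706098 0.1111439  0.03849253] 0.059716161309387006
0.59 [296.9, 211.6, 12.2, 13.2] [ 0.51794891 -0.02344376  0.03594875] 0.056282503710659466
```

View pics/t3.png

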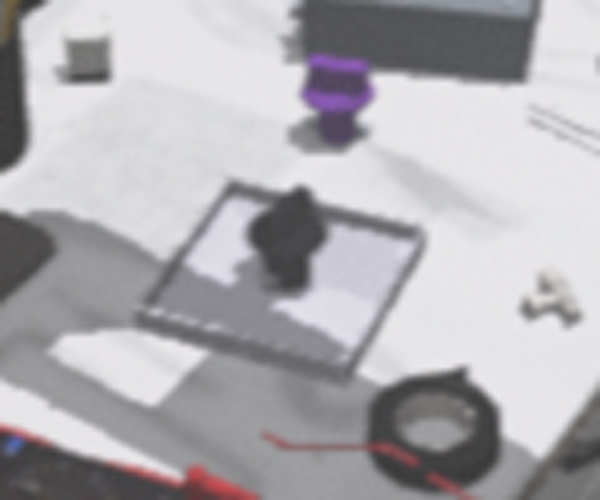

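The black cap stands upright in the tray, at crop (288,240). I hand in.

```bash
python3 -c "
from h import *
print(order.hand_in())"
```

```text
the job is handed in; nothing more can be done
None
```

The black battery cap came free of the logger and now stands upright near the middle of the tray; the job is handed in at about 22 s, with no verdict returned.

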